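# Pack the ordered porcelain cats and hasp the case

### The arm

A 7-joint arm with a two-finger parallel gripper is mounted at the origin on the work surface. World frame = base frame: x ahead of the robot, y to its left, z up, the work surface at z = 0. Lengths are in mm, angles in rad, forces in N, time in s.
With the tool pointing down it reaches from about 400 to 900 mm from the base axis. Payload 5.6 kg.
Tool frame: the origin (TCP) lies midway between the tips of the shut fingers; the grasp point (between the pads) lies 19 mm behind it; z points along the fingers, y is the line along which they close (so a half turn about z gives the same grasp; the last joint's range is limited). The gripper opens to 92 mm and grips with 3 to 60 N. Pads are 20 mm wide; open, the fingers measure 128 mm over their backs; the gripper's body (75 mm by 189 mm) begins 69 mm behind the grasp point.
Start: joints at [-1.236, 0.468, -0.012, 1.603, 0.006, 1.071, -0.056], TCP at [239.811, 604.152, 214.592] pointing down, gripper open.
Joint ranges: [-2.53, 2.53], [-0.31, 2.02], [-1.57, 1.55], [0.28, 2.44], [-1.29, 4.43], [0.15, 1.84], [-2.92, 2.92]. Speed limits (rad/s): [2.57, 2.57, 3.14, 3.14, 3.14, 3.14, 3.14].

### API

Orientations are given as a rotation vector (axis times angle).
In Python, from cell import robot, grip, kin, viewer gives the robot as it stands. Calls block until the motion is done:
- robot.movep(position, orientation): joint-space move of the TCP to a pose.
- robot.servo_line(position, feed=150, rotation=None): straight line of the TCP; rotation=None keeps the orientation; feed is the mean speed in mm/s.
- robot.goto_joints(angles): joint-space move.
- grip(opening, newtons=None): opening from 0.0 (shut) to 1.0 (fully open); newtons is the grip in N (None keeps the last); returns when the fingers have stopped.
- robot.hold(seconds).
- kin.ik(position, orientation): joint angles nearest the present ones, or None.
- robot.observe(): the state.
- viewer.read_camera(name): name is "side" or "top"; returns the picture (420x560x3 uint8, red, green, blue); there is no depth.
- viewer.camera_info(name): a dict with "camera_matrix" (3x3 intrinsics, pixels), "R" (3x3) and "t" (3): a world point X has camera coordinates R X + t. Camera axes: x right, y down, z forward; pixel columns grow to the right and rows downward; lengths in mm; the calibration is good to about 2 mm. A picture is of the moment at which its call begins. camera_info takes no time and is no camera call.
A pose or a line that the arm cannot do raises robot.IKError and nothing moves.
- robot.job_done(): hands the job in; it is judged then, once.
Trained networks look in the newest picture that a camera, given by its name, has taken for a name from the list of things; names that differ only in an ending like _2 or _b are one class to them, and where a whole thing is asked for, a point or a joint stands for the part that bears it (a point fixed in the world has none). Each returns a list of dicts, best first, with "confidence" (0 to 1); they miss things now and then, are a little off and sometimes report something else, mostly with a low value. They report only what shows in the picture. A call takes as long as a camera call.
- viewer.silhouettes(name, camera): "mask" (420x560 bool, what is visible of it).
- viewer.pinpoint(name, camera): "at" ([x, y, z] in mm, in the coordinates of the camera as it stood for that picture, good to about 4 mm: a listed point, or the origin of a listed thing).
The state is a dict: "t": time; "joints": joint angles; "joint_velocities": joint speeds; "joint_torque": joint torques, N m; "tcp_pos": TCP position; "tcp_rot": TCP orientation; "contact_force": force on the tool from outside, world axes, zero at the start; "wrist_torque": the same for the moment, N m; "grip_width": opening from 0.0 (shut) to 1.0 (fully open); "grip_force": force on a finger pad.
Only numpy, scipy, OpenCV 4.12 (cv2) and the standard library are available. Lean on these libraries where they do the work, as an engineer would, in place of code of your own. Each camera call takes 0.05 s, during which the arm holds its last target. There are 200 camera calls.

### The job

Swing the hasp off the catch of the green transport case, open the lid, and pack every cat from the drying tray that has the same colour (gold or blue) as the sample on the red disc: set each one down gently, never dropping it, standing upright on the case's floor. Leave all the cats of the other colour standing on the tray and the jars and brush pot alone, then shut the lid fully and swing the hasp flat over the catch again; the hasp must never lie over while the lid is up.

Things in the scene. Friction and masses are not known exactly. Their poses are not given: they have to be found in the camera images.
- gold1: glazed white porcelain cat, sitting upright, 88 mm tall to the ear tips, with gold foot, collar and ears. Round gold foot disc 46 mm across and 10 mm thick, above it a plain round body 34 mm across up to 74 mm height, grip it there at about 50 mm. Origin: centre of the underside, z up. 120 g. May be absent (None from the start)
- gold2: glazed white porcelain cat, sitting upright, 88 mm tall to the ear tips, with gold foot, collar and ears. Round gold foot disc 46 mm across and 10 mm thick, above it a plain round body 34 mm across up to 74 mm height, grip it there at about 50 mm. Origin: centre of the underside, z up. 120 g. May be absent (None from the start)
- gold3: glazed white porcelain cat, sitting upright, 88 mm tall to the ear tips, with gold foot, collar and ears. Round gold foot disc 46 mm across and 10 mm thick, above it a plain round body 34 mm across up to 74 mm height, grip it there at about 50 mm. Origin: centre of the underside, z up. 120 g. May be absent (None from the start)
- blue1: glazed white porcelain cat, sitting upright, 88 mm tall to the ear tips, with dark blue foot, collar and ears. Round dark blue foot disc 46 mm across and 10 mm thick, above it a plain round body 34 mm across up to 74 mm height, grip it there at about 50 mm. Origin: centre of the underside, z up. 120 g. May be absent (None from the start)
- blue2: glazed white porcelain cat, sitting upright, 88 mm tall to the ear tips, with dark blue foot, collar and ears. Round dark blue foot disc 46 mm across and 10 mm thick, above it a plain round body 34 mm across up to 74 mm height, grip it there at about 50 mm. Origin: centre of the underside, z up. 120 g. May be absent (None from the start)
- blue3: glazed white porcelain cat, sitting upright, 88 mm tall to the ear tips, with dark blue foot, collar and ears. Round dark blue foot disc 46 mm across and 10 mm thick, above it a plain round body 34 mm across up to 74 mm height, grip it there at about 50 mm. Origin: centre of the underside, z up. 120 g. May be absent (None from the start)
- tray: fixed flat plywood drying tray, 250 (x) by 360 (y) mm with a rim 18 mm high; the cats stand on its floor, 8 mm above the bench. Origin: centre of the underside
- case: fixed green case, outside 150 (x) by 270 (y) mm; walls 8 mm thick, top at 105 mm without the lid; padded floor at 8 mm height. Two dividers 6 mm thick, 22 mm above the floor, run along x at y = -37.5 and +37.5 mm; good standing places: x = 0, y = -75, 0, +75 mm. Origin: centre of the underside; -x is its front (towards the robot), +x the lid's hinge side
- lid (a joint): angle of the case's lid (rad): 0 closed flat on the walls, grows as the front edge is raised, up to 1.9; the stiff hinge (about 3 N at the lip) keeps it where it is left. The lid is a board 150 by 270 mm, 12 mm thick, hinged along the top of the far (+x) wall
- lid_grip (a point): middle of the steel lip that sticks out 39 mm from the lid's front edge at case y = -70 mm; lip 26 mm wide (case y), 12 mm thick; this point is 24 mm out from the lid's edge, at mid thickness. Pinch it across its width, so that it can turn between the fingers. It moves with the lid
- lid_hinge (a point): point on the lid's hinge axis in line with the lip: case x = +75, y = -70 mm, height 105 mm. The axis runs along case y; closed, lid_grip lies 174 mm in front of it (case -x) and 6 mm above
- hasp (a joint): angle of the hasp (rad): 0 lying flat over the brass staple (the catch) on the lid, grows as its end is swung up and over towards the case's front, upright at 1.57, up to 2.9; friction keeps it where it is left
- hasp_grip (a point): middle of the hasp's red grip, a round bar 28 mm long (along case y) and 14 mm thick at the end of the steel strap. Pinch it across its length, so that it can turn between the fingers. Closed, it is 20 mm above the lid's top (lid top at 117 mm). It moves with the hasp
- hasp_hinge (a point): middle of the hasp's hinge axis (along case y), on the case's front wall: case x = -79, y = +60 mm, height 117 mm. Closed, hasp_grip lies 60 mm behind it (case +x) and 20 mm above
- board: fixed dark wooden sample board, 90 (x) by 200 (y) mm, 12 mm thick, with a red disc and a grey disc (76 mm across, 4 mm thick), each with one sample cat. Origin: centre of the underside
- order_spot (a point): centre of the top of the red disc on the sample board: the sample that stands here shows today's order
- sample_gold: sample cat with gold foot, collar and ears, fixed on the sample board, on the red disc or on the grey one; same shape as the others; not to be packed. Origin: centre of the underside
- sample_blue: sample cat with dark blue foot, collar and ears, fixed on the sample board, on the other disc; not to be packed. Origin: centre of the underside
- paint_jar: clear glass jar with a blue cap, 54 mm across, 60 mm tall, a bystander. Origin: centre of the underside
- lustre_jar: amber glass jar with a brass cap, 56 mm across, 65 mm tall, a bystander. Origin: centre of the underside
- brush_pot: white ceramic pot with brushes standing in it, 68 mm across, 90 mm tall, 205 mm with the brushes, a bystander. Origin: centre of the underside

How it is judged:
By the outcome, as a careful person would: the job done as asked, in the order asked, and still so for the second after the job is handed in, with the robot touching nothing.
Of gold1, gold2, gold3 only 2 to 3 are there at a start; the rules pass over those that are not, and their reading is None.
Of blue1, blue2, blue3 only 2 to 3 are there at a start; the rules pass over those that are not, and their reading is None.
At some moment in a run one of gold1, gold2, gold3, blue1, blue2, blue3 may be knocked a few centimetres aside while the robot is not near it.
It also fails if it takes over 210 s, if anything falls off the work surface, if the arm or the gripper's body presses on something with over 40 N, if the wrist force passes 120 N, or if a joint passes its speed limit or range.

## Working session

There is one attempt and no reset: what is moved stays moved. The work goes in short steps, each a Python script; the robot and the scene stay as the last script left them, time stands still between calls to the robot, and variables do not carry over. Pictures are saved under pics/ and viewed, at most 14 in all, crops included, and the job is handed in when it is done.

```bash
ls; mkdir -p pics; cat > h.py <<'E'
import numpy as np, cv2
from cell import robot, grip, kin, viewer
def snap(cam,fn=None):
    im=viewer.read_camera(cam)
    if fn: cv2.imwrite('pics/'+fn,cv2.cvtColor(im,cv2.COLOR_RGB2BGR))
    return im
def ci(cam):
    c=viewer.camera_info(cam); return np.array(c["camera_matrix"]),np.array(c["R"]),np.array(c["t"])
def world(cam,p):
    K,R,t=ci(cam); return R.T@(np.array(p)-t)
def proj(cam,X):
    K,R,t=ci(cam); c=K@(R@np.array(X,float)+t); return c[:2]/c[2]
def pin(name,cam):
    return [(np.round(world(cam,d["at"]),1),round(d["confidence"],2)) for d in viewer.pinpoint(name,cam)]
def ray(cam,uv):
    K,R,t=ci(cam); return -R.T@t, R.T@np.linalg.inv(K)@np.array([uv[0],uv[1],1.])
def at_z(cam,uv,z):
    o,d=ray(cam,uv); return o+d*(z-o[2])/d[2]
def tri(uv1,c1,uv2,c2):
    o1,d1=ray(c1,uv1);o2,d2=ray(c2,uv2)
    A=np.c_[d1,-d2];s=np.linalg.lstsq(A,o2-o1,rcond=None)[0]
    p,q=o1+s[0]*d1,o2+s[1]*d2; return (p+q)/2,np.linalg.norm(p-q)
E
python3 - <<'E'
from h import *
for c in ("side","top"):
    snap(c,c+"1.png"); K,R,t=ci(c); print(c,np.round(K,0).tolist(),"pos",np.round(-R.T@t),np.round(R,2).tolist())
    for n in ["gold1","blue1","tray","case","lid_grip","lid_hinge","hasp_grip","hasp_hinge","order_spot","sample_gold","sample_blue","paint_jar","lustre_jar","brush_pot"]:
        print(c,n,[(p.tolist(),f) for p,f in pin(n,c)])
o=robot.observe(); print(o)
E
```

```text
pics
side [[533.0, 0.0, 271.0], [0.0, 533.0, 205.0], [0.0, 0.0, 1.0]] pos [  81. -858.  996.] [[0.88, -0.47, 0.01], [-0.31, -0.59, -0.74], [0.36, 0.65, -0.67]]
side gold1 [([549.7, 331.7, 10.0], 0.91), ([453.6, 326.5, 8.6], 0.85), ([470.9, 153.9, 9.9], 0.72), ([749.0, 85.6, 15.9], 0.63), ([469.0, -131.4, 114.9], 0.24)]
side blue1 [([464.6, 236.3, 10.8], 0.85), ([555.9, 255.2, 4.9], 0.77)]
side tray [([511.0, 241.4, -3.3], 0.85), ([735.7, -17.4, 13.2], 0.58)]
side case [([533.1, -206.8, 0.4], 0.9), ([465.1, -128.6, 117.2], 0.38)]
side lid_grip [([428.6, -252.6, 110.6], 0.68), ([736.3, -19.9, 15.8], 0.57), ([536.2, -208.4, -1.5], 0.44)]
side lid_hinge [([596.1, -284.6, 103.3], 0.83)]
side hasp_grip [([535.2, -205.7, -0.3], 0.63), ([526.6, -141.7, 139.2], 0.61)]
side hasp_hinge [([469.3, -133.9, 115.2], 0.51), ([749.0, 85.2, 14.2], 0.49)]
side order_spot [([746.3, 83.2, 10.1], 0.67)]
side sample_gold [([751.0, 84.9, 16.6], 0.68)]
side sample_blue [([736.6, -18.3, 15.3], 0.77)]
side paint_jar [([376.2, -24.1, -0.1], 0.58)]
side lustre_jar [([704.6, -267.9, -2.5], 0.84)]
side brush_pot [(
[... 1142 characters left out ...]
s': array([-1.23601967,  0.46748233, -0.01155114,  1.6026999 ,  0.00601126,
        1.07141743, -0.05631227]), 'joint_velocities': array([ 0.00018373, -0.00185145,  0.00031602, -0.00048729, -0.00079978,
       -0.00171142, -0.00039336]), 'joint_torque': array([-4.34833028e-04, -5.20399404e+01, -1.26318302e-02, -2.44054753e+01,
       -5.66904782e-02,  1.12712875e-02,  2.50895334e-05]), 'tcp_pos': array([239.82912357, 604.14210948, 214.60385944]), 'tcp_rot': array([5.90061706e-01, 3.08560546e+00, 2.74407477e-05]), 'contact_force': array([-1.05127201, -0.42915046,  0.35550575]), 'wrist_torque': array([ 0.04538262, -0.02954472,  0.00368619]), 'grip_force': 0.0, 'grip_width': 1.0022132938825574}
```

View pics/side1.png

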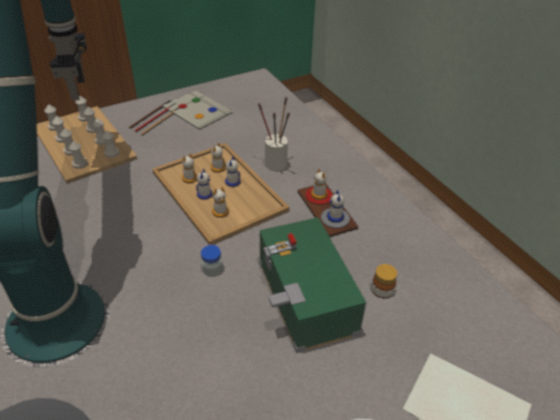

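View pics/top1.png

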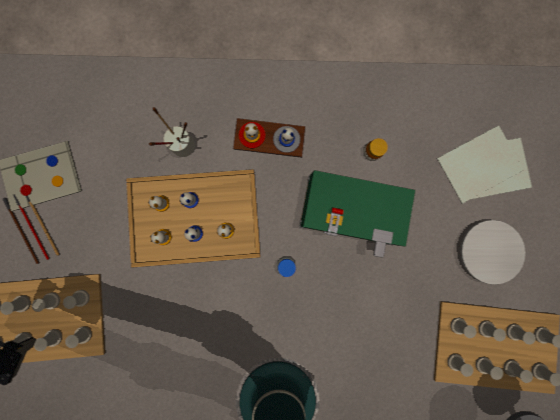

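Top view: the gold sample stands on the red disc (251,135). The gold cats are at (159,202), (160,237) and (226,230). The blue cats are at (189,200) and (194,233). The case lid is closed and the hasp's red grip is at (337,213). The side view agrees, with the gold sample on red at (320,190). So gold is the order. Next I fit the case pose from all measured points plus the lid outline.

```bash
cat >> h.py <<'E'
from scipy.optimize import least_squares
from scipy.spatial.transform import Rotation as Ro
PTS={"case":(0,0,0),"lid_grip":(-99,-70,111),"lid_hinge":(75,-70,105),"hasp_grip":(-19,60,137),"hasp_hinge":(-79,60,117)}
def cw(case,p):
    x,y,a=case; c,s=np.cos(a),np.sin(a); return np.array([x+c*p[0]-s*p[1],y+s*p[0]+c*p[1],p[2]])
def down(phi,tilt=None):
    y=np.array([np.cos(phi),np.sin(phi),0]);z=np.array([0,0,-1.]);return np.c_[np.cross(y,z),y,z]
def rv(phi,pos):
    """down orientation with fingers closing along phi; the half turn nearest the present joints"""
    q0=robot.observe()["joints"]; best=None
    for p in (phi,phi+np.pi):
        r=Ro.from_matrix(down(p)).as_rotvec(); q=kin.ik(list(pos),list(r))
        if q is None: continue
        d=np.abs(np.array(q)-q0).max()+ (5 if abs(q[6])>2.7 else 0)
        if best is None or d<best[0]: best=(d,r)
    return list(best[1])
def st(msg=""):
    o=robot.observe(); print(msg,"t",round(o["t"],1),"tcp",np.round(o["tcp_pos"],1),"w",round(o["grip_width"]*92,1),"gf",round(o["grip_force"],1),"F",np.round(o["contact_force"],1)); return o
E
python3 - <<'E'
from h import *
obs={k:[] for k in PTS}
for c in ("side","top"):
    snap(c)
    for k in PTS:
        for p,f in pin(k,c): obs[k].append(p)
def good(case,k): return [p for p in obs[k] if np.linalg.norm(p-cw(case,PTS[k]))<25]
case=np.array([536,-205,-.175])
f=lambda c:np.concatenate([(p-cw(c,PTS[k]))[:2] for k in PTS for p in good(case,k)])
case=least_squares(f,case).x
print("fit pins",case)
for k in PTS: print(k,np.round(np.mean([p-cw(case,PTS[k]) for p in good(case,k)],0),1))
# lid top outline, colour segmentation in both views
for c in ("top","side"):
    im=snap(c); hsv=cv2.cvtColor(im,cv2.COLOR_RGB2HSV)
    m=cv2.inRange(hsv,(60,90,30),(95,255,255))
    n,l,s,ce=cv2.connectedComponentsWithStats(m)
    u=proj(c,cw(case,(20,-30,117))).astype(int); i=l[u[1],u[0]]
    cnt=max(cv2.findContours((l==i).astype(np.uint8),cv2.RETR_EXTERNAL,cv2.CHAIN_APPROX_NONE)[0],key=cv2.contourArea)
    ap=cv2.approxPolyDP(cv2.convexHull(cnt),4,True)[:,0]; print(c,s[i],ap.tolist())
    print(" predicted lid corners",[np.round(proj(c,cw(case,(x,y,117))),1).tolist() for x,y in((-75,-135),(-75,135),(75,135),(75,-135))])
np.save("case.npy",case)
E
```

```text
fit pins [ 5.35437558e+02 -2.01760411e+02 -1.71776027e-01]
case [ 1.3 -2.2  2.8]
lid_grip [0.8 0.7 0.3]
lid_hinge [-0.2  0.4  1. ]
hasp_grip [-2.3  0.3  2.9]
hasp_hinge [ 0.8  1.1 -0.4]
top [ 302  171  113   75 5352] [[312, 173], [414, 190], [405, 244], [302, 226]]
 predicted lid corners [[405.7, 245.7], [302.9, 226.6], [313.1, 169.6], [415.0, 188.7]]
side [ 265  219   99  101 4966] [[316, 219], [363, 301], [298, 319], [265, 231]]
 predicted lid corners [[298.3, 319.2], [258.4, 229.0], [317.6, 215.9], [366.5, 300.9]]
```

```bash
cat >> h.py <<'E'
case=np.load("case.npy") if __import__("os").path.exists("case.npy") else None
def hasp_pt(th,up):
    a=th+np.arctan2(20,60); r=np.hypot(60,20)
    return cw(case,(-79+r*np.cos(a),60,117+r*np.sin(a)+up-19))
def lid_pt(th,out=29,up=0):
    r=np.hypot(150+out,6); a=th+np.arctan2(6,150+out)
    return cw(case,(75-r*np.cos(a),-70,105+r*np.sin(a)+up-19))
def arc(fn,ths,feed,maxf=45):
    for th in ths:
        robot.servo_line(list(fn(th)),feed=feed); F=np.linalg.norm(robot.observe()["contact_force"])
        if F>maxf: print("force",F,"at",th); return False
    return True
CY=case[2]+np.pi/2 if case is not None else None
E
python3 - <<'E'
from h import *
p=hasp_pt(0,5)
o=robot.observe()
robot.servo_line([240,604,330],feed=250)
q=[p[0],p[1],300]; r=rv(CY,q)
robot.movep(q,r); st("above hasp")
grip(0.65,15)
robot.servo_line([p[0],p[1],170],feed=200,rotation=r)
robot.servo_line(list(p),feed=60); st("at hasp")
grip(0.0,15); o=st("gripped")
snap("top","top2.png"); a=snap("side"); u=proj("side",p).astype(int)
cv2.imwrite("pics/side2.png",cv2.resize(cv2.cvtColor(a[u[1]-80:u[1]+70,u[0]-90:u[0]+110],cv2.COLOR_RGB2BGR),None,fx=4,fy=4))
E
```

```text
above hasp t 5.6 tcp [ 527.4 -138.4  299.9] w 92.2 gf 0.0 F [ 0.4  0.9 -0.4]
at hasp t 8.0 tcp [ 527.2 -139.6  123.2] w 59.8 gf 0.0 F [-0.9  0.4 -0.2]
gripped t 8.6 tcp [ 526.9 -140.6  123.2] w 28.0 gf 15.0 F [-1.  -4.  -0.1]
```

View pics/side2.png

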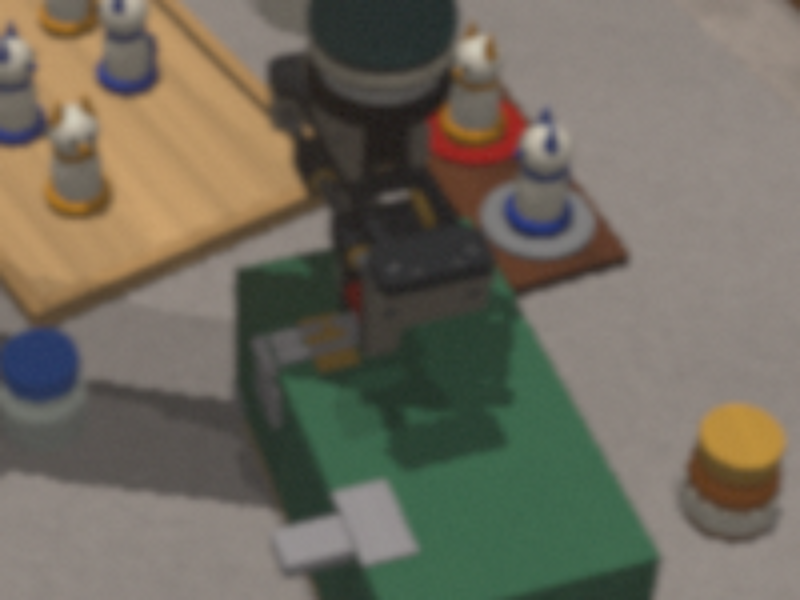

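The fingers hold the red bar at (355,295) in the crop, and the 28.0 mm width matches its length. Next I swing the hasp over.

```bash
python3 - <<'E'
from h import *
r=robot.observe()["tcp_rot"]
ok=arc(lambda th:hasp_pt(th,5),np.linspace(0.25,2.6,11),90); o=st("swung")
grip(0.65); p=np.array(o["tcp_pos"])
robot.servo_line([p[0],p[1],200],feed=150)
st()
L=lid_pt(0); q=[L[0],L[1],190]; rr=rv(CY,q)
robot.servo_line(q,feed=200,rotation=rr)
grip(0.6,20)
robot.servo_line(list(L),feed=80); st("at lip, want %s"%np.round(L,1))
snap("top"); 
for c in("top","side"):
    if c=="side": a=snap(c)
    print(c,pin("hasp_grip",c),"lip",pin("lid_grip",c))
print("expect",hasp_pt(2.6,19),lid_pt(0,24,19))
u=proj("side",L).astype(int)
cv2.imwrite("pics/side3.png",cv2.resize(cv2.cvtColor(a[u[1]-100:u[1]+50,u[0]-90:u[0]+110],cv2.COLOR_RGB2BGR),None,fx=4,fy=4))
E
```

```text
swung t 12.2 tcp [ 407.6 -119.1  116.8] w 28.0 gf 15.0 F [-1.6 -5.7 -0.7]
 t 13.5 tcp [ 407.2 -118.7  199.5] w 60.0 gf 0.0 F [ 0.   1.1 -0.6]
at lip, want [ 421. -253.   92.] t 16.0 tcp [ 421.4 -253.1   92.4] w 55.3 gf 0.0 F [ 0.4 -0.1 -0.2]
top [(array([ 407.8, -120.8,  132.4]), 0.55)] lip [(array([ 420.4, -257.1,  117.1]), 0.87)]
side [(array([ 405.3, -120.4,  131. ]), 0.7)] lip []
expect [ 407.04121788 -118.58925086  130.79230724] [ 425.92929129 -253.80788433  111.        ]
```

View pics/side3.png

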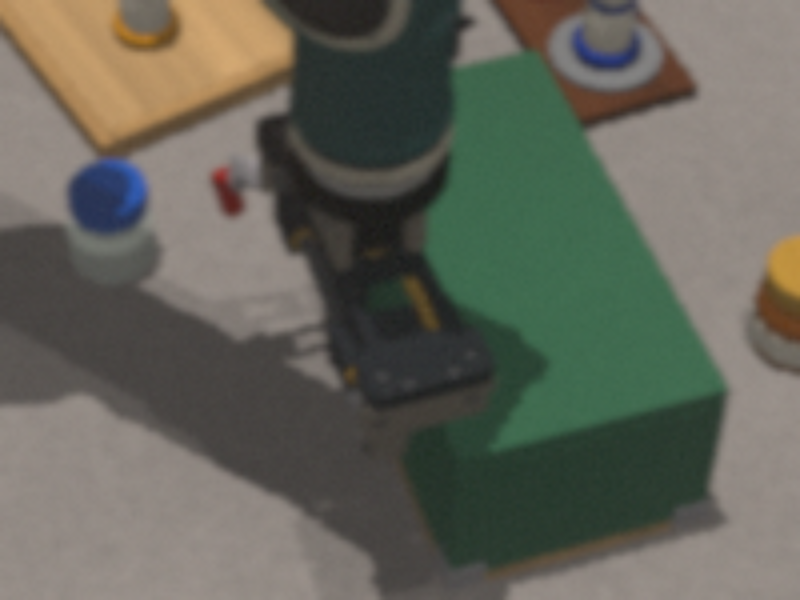

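The hasp lies forward with its red bar at (228,190) in the crop, and the fingers straddle the lip. Next I pinch and open.

```bash
python3 - <<'E'
from h import *
grip(0.0,20); o=st("pinched")
if abs(o["grip_width"]*92-26)<3:
    ok=arc(lid_pt,np.linspace(0.17,1.75,10),120); o=st("opened"); print("want",lid_pt(1.75))
    grip(0.6); p=o["tcp_pos"]
    robot.servo_line([p[0],p[1],p[2]+60],feed=150); st()
    robot.movep([480,-60,340],list(o["tcp_rot"])); st()
    for c in("top","side"):
        snap(c,c+"4.png"); print(c,"lip",pin("lid_grip",c),"hasp",pin("hasp_grip",c),"gold",pin("gold1",c),"blue",pin("blue1",c))
    print("expect",lid_pt(1.75,24,19))
E
```

```text
pinched t 16.8 tcp [ 420.9 -253.8   92. ] w 26.2 gf 20.0 F [-0.6 -3.1 -1.8]
opened t 20.9 tcp [ 634.9 -292.2  260.4] w 25.8 gf 20.0 F [ 1.  -6.   0.9]
want [ 634.62198875 -290.01309157  261.06400816]
 t 22.1 tcp [ 634.7 -292.   320. ] w 55.3 gf 0.0 F [ 0.4 -0.2  0.1]
 t 23.1 tcp [480.5 -60.4 340.3] w 55.3 gf 0.0 F [ 0.4  0.1 -0.2]
top lip [(array([ 629.8, -292.5,  277.8]), 0.66), (array([ 706.8, -270.8,    7.3]), 0.38)] hasp [(array([545.1, 335.4,   9.1]), 0.53)] gold [(array([477.1, 149.2,   9.3]), 0.64), (array([ 598.8, -282.9,  103.9]), 0.58), (array([449.4, 322.7,   8.6]), 0.57)] blue [(array([426.9, 236.8,  11.2]), 0.7), (array([555.7, 255.7,   9.3]), 0.69), (array([371.7, -14.8,  -0.9]), 0.61), (array([ 598.8, -282.4,  104.2]), 0.28)]
side lip [(array([ 629.4, -291. ,  275. ]), 0.88), (array([555.2, 255. ,   5.7]), 0.23)] hasp [(array([ 406.8, -119.6,  132.1]), 0.82)] gold [(array([473.6, 155.8,   8.3]), 0.84), (array([ 533.9, -205.4,   -1.3]), 0.73), (array([547.9, 337.4,   8. ]), 0.59), (array([451.4, 326.7,  11.3]), 0.5)] blue [(array([555.2, 253.3,   5.2]), 0.84), (array([424.1, 237. ,   8. ]), 0.58)]
expect [ 633.74387494 -289.86075134  275.14407842]
```

View pics/side4.png

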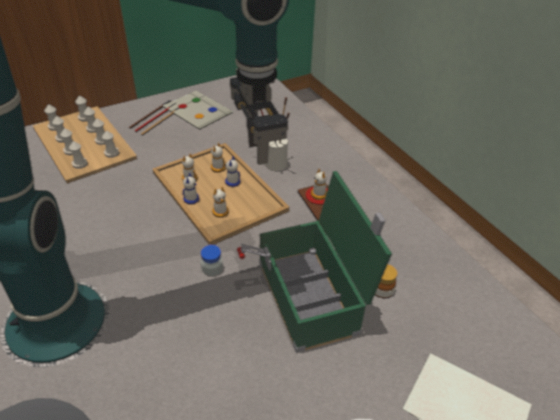

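The case is open with the lid near 1.75 rad and the hasp forward with its red bar at (242,253). One blue cat was knocked to about (425,237) and still stands, at pixel (190,190). The cat heights measure 8–11 mm, which agrees with the tray floor. Next I pack the first gold cat.

```bash
cat >> h.py <<'E'
GOLD={"A":(547.4,335.6),"B":(451.7,324.9),"C":(474.2,152.4)}
PHI={"A":0.0,"B":CY,"C":CY}
def locate(prior,name="gold1"):
    P=[]
    for c in ("side","top"):
        snap(c); P+= [p for p,f in pin(name,c) if np.hypot(*(p[:2]-prior))<60 and abs(p[2]-8)<9]
    P=np.array(P)
    if not len(P): return None
    if np.hypot(*(np.median(P,0)[:2]-prior))<10: return np.r_[np.mean(np.vstack([P[:,:2],[prior]*3]),0),P[:,2].mean()]
    return P.mean(0)
def pick(k):
    g=locate(np.array(GOLD[k])); print("cat",k,g)
    x,y=g[:2]; z=58-19
    r=rv(PHI[k],[x,y,230]); robot.movep([x,y,230],r); grip(0.66,25)
    robot.servo_line([x,y,120],feed=250,rotation=r); robot.servo_line([x,y,z],feed=80); st("down")
    grip(0.0,25); o=st("grasped"); 
    if abs(o["grip_width"]*92-34)>3: print("BAD GRASP"); return False
    robot.servo_line([x,y,z+15],feed=40); robot.servo_line([x,y,230],feed=200)
    o=st("lifted"); return abs(o["grip_width"]*92-34)<3
def place(sy):
    p=cw(case,(0,sy,0)); w=[430,0,230]; r=rv(CY,w)
    robot.movep(w,r); robot.servo_line([p[0],p[1],190],feed=220)
    robot.hold(.3); f0=robot.observe()["contact_force"][2]
    robot.servo_line([p[0],p[1],52],feed=100); robot.hold(.2); st("above floor")
    for z in np.arange(44,35.5,-1):
        robot.servo_line([p[0],p[1],z],feed=25); F=robot.observe()["contact_force"][2]-f0
        if F>2.5: break
    robot.hold(.2); st("touch z %.0f dF %.1f"%(z,F)); grip(0.53); robot.hold(.2)
    robot.servo_line([p[0],p[1],110],feed=80); robot.servo_line([p[0],p[1],210],feed=220); robot.servo_line([430,0,230],feed=250); st("away")
E
python3 - <<'E'
from h import *
if pick("A"): place(-75)
snap("top"); a=snap("side","side5.png"); print([pin(n,c) for n in ("gold1","blue1") for c in ("top","side")], cw(case,(0,-75,8)))
E
```

```text
cat A [547.98 335.24  11.3 ]
down t 27.4 tcp [548.4 335.4  39.5] w 60.9 gf 0.0 F [0.2 0.9 0.3]
grasped t 27.9 tcp [547.7 335.4  39.2] w 33.4 gf 25.0 F [-1.5 -0.5  2.7]
lifted t 29.5 tcp [547.1 335.  228.6] w 33.7 gf 25.0 F [ 0.6 -0.3 -1.6]
above floor t 34.5 tcp [ 522.9 -275.7   52.4] w 33.8 gf 25.0 F [ 0.4 -0.1 -0.5]
touch z 38 dF 9.7 t 36.7 tcp [ 522.8 -275.8   39.1] w 33.8 gf 25.0 F [-2.6  1.7  9.7]
away t 40.5 tcp [ 4.299e+02 -4.000e-01  2.299e+02] w 48.9 gf 0.0 F [ 0.2  0.3 -0.1]
[[(array([451.4, 327.2,   9.1]), 0.8), (array([473.9, 148.6,  10.4]), 0.59), (array([ 523.3, -276.3,   11.2]), 0.57)], [(array([474.1, 154.7,  11.2]), 0.76), (array([ 524.1, -276.9,    9. ]), 0.73), (array([449.6, 325.2,   9.1]), 0.67)], [(array([554.6, 256.5,  11. ]), 0.73), (array([426.8, 237.2,   8.9]), 0.66)], [(array([425.4, 235.8,  12. ]), 0.74), (array([5.574e+02, 2.536e+02, 5.000e-01]), 0.54)]] [ 522.61762005 -275.65661615    8.        ]
```

View pics/side5.png

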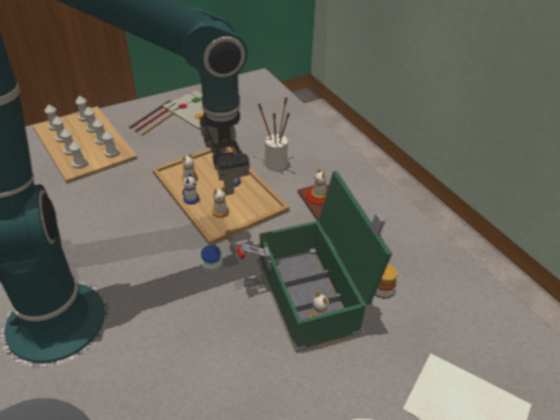

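Cat A stands upright in the end slot at pixel (320,305), measured within 2 mm of target. Next come the other two.

```bash
sed -i 's/np.arange(44,35.5,-1)/np.arange(42,36,-.5)/' h.py
python3 - <<'E'
from h import *
if pick("B"):
    place(0)
    if pick("C"): place(75)
robot.servo_line([430,60,330],feed=250)
snap("top","top6.png"); a=snap("side","side6.png")
for n in ("gold1","blue1"):
    for c in ("top","side"): print(n,c,pin(n,c))
E
```

```text
cat B [451.84 325.5    8.9 ]
down t 44.4 tcp [452.2 325.7  39.4] w 60.8 gf 0.0 F [-0.5  0.5 -0.4]
grasped t 44.9 tcp [451.9 325.7  39.2] w 33.6 gf 25.0 F [-0.2  0.1  1.3]
lifted t 46.5 tcp [451.  325.2 228.9] w 33.3 gf 25.0 F [-0.2  0.4 -0.6]
above floor t 51.3 tcp [ 535.7 -201.7   52.4] w 33.9 gf 25.0 F [ 0.8  0.1 -1. ]
touch z 39 dF 2.9 t 53.6 tcp [ 535.6 -201.8   39.2] w 33.5 gf 25.0 F [-0.2  1.   2.4]
away t 57.4 tcp [ 4.300e+02 -3.000e-01  2.299e+02] w 48.8 gf 0.0 F [ 0.3  0.3 -0.5]
cat C [474.075 153.025   7.9  ]
down t 60.4 tcp [474.4 153.1  39.4] w 60.8 gf 0.0 F [ 0.7 -0.4  0.3]
grasped t 60.9 tcp [474.1 153.   39.1] w 33.8 gf 25.0 F [0.3 0.8 2. ]
lifted t 62.5 tcp [473.2 153.  229. ] w 33.9 gf 25.0 F [-0.2 -0.1 -1.9]
above floor t 66.7 tcp [ 548.5 -127.8   52.4] w 33.6 gf 25.0 F [ 0.3 -0.5 -1.5]
touch z 38 dF 8.1 t 69.2 tcp [ 548.4 -127.9   39.2] w 33.8 gf 25.0 F [-2.3  1.   6.9]
away t 72.9 tcp [ 4.300e+02 -1.000e-01  2.299e+02] w 49.0 gf 0.0 F [0.5 0.  0.2]
gold1 top [(array([ 523.9, -273.5,    7. ]), 0.76), (array([ 552.7, -127.9,   10.9]), 0.62), (array([ 536. , -201.3,    9.8]), 0.53)]
gold1 side [(array([ 537.4, -199.8,    6.6]), 0.94), (array([ 550.2, -123.2,    7.1]), 0.81), (array([ 522.6, -277.4,    8.2]), 0.74)]
blue1 top [(array([428.5, 239.9,   9.7]), 0.72)]
blue1 side [(array([552.9, 252.3,   4.9]), 0.85), (array([746.3,  80.5,  15.2]), 0.67), (array([423.3, 238.1,   9. ]), 0.63)]
```

View pics/side6.png

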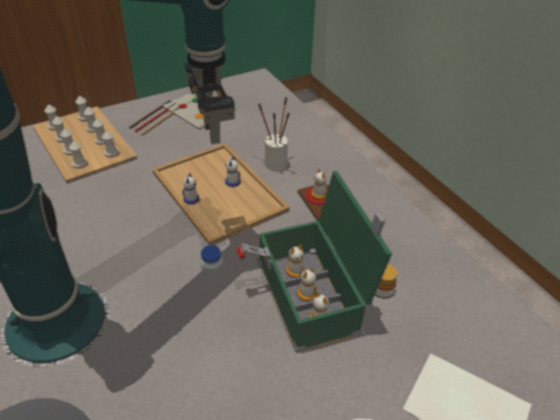

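View pics/top6.png

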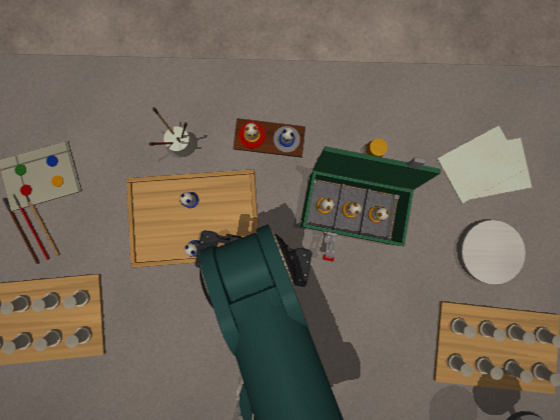

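All three gold cats stand in the case at top pixels (326,205), (352,209) and (379,214). Both blue cats are on the tray. Next I close the lid.

```bash
python3 - <<'E'
from h import *
L=lid_pt(1.735); q=[L[0],L[1],345]; r=rv(CY,q)
robot.movep([480,-60,345],r); robot.servo_line(q,feed=220); grip(0.65,20)
robot.servo_line(list(L),feed=100); st("at lip")
grip(0.0,20); o=st("pinched")
if abs(o["grip_width"]*92-26)<3:
    ok=arc(lid_pt,np.append(np.linspace(1.6,0.15,9),[0.05,0.0,-0.012]),110); o=st("closed?"); print(ok,"want",lid_pt(0))
snap("top"); a=snap("side","side7.png"); print(pin("lid_grip","side"),pin("lid_grip","top"))
E
```

```text
Traceback (most recent call last):
cell.IKError: the arm cannot follow that straight line within its joint ranges
```

```bash
python3 - <<'E'
from h import *
print(np.round(robot.observe()["joints"],2))
L=lid_pt(1.735); q=[L[0],L[1],345]
for p in (CY,CY+np.pi):
    r=Ro.from_matrix(down(p)).as_rotvec()
    for z in (345,320,L[2]): print(p,z,np.round(kin.ik([L[0],L[1],z],list(r)),2) if kin.ik([L[0],L[1],z],list(r)) is not None else None)
E
```

```text
[-1.6  -0.23  1.53  1.88  0.23  1.28 -1.88]
1.399020300083174 345 [ 1.05  0.82 -1.33  1.26  0.79  1.61  1.27]
1.399020300083174 320 [ 1.06  0.85 -1.33  1.3   0.81  1.57  1.25]
1.399020300083174 261.61144195166753 [ 1.08  0.91 -1.33  1.38  0.88  1.5   1.21]
4.540612953672968 345 [-0.33  0.78  1.34  1.37 -0.75  1.56 -0.81]
4.540612953672968 320 [-0.34  0.8   1.34  1.41 -0.78  1.53 -0.79]
4.540612953672968 261.61144195166753 [-0.35  0.87  1.34  1.48 -0.84  1.46 -0.74]
```

```bash
python3 - <<'E'
from h import *
o=robot.observe()
try: robot.movep([440,120,400],list(o["tcp_rot"]))
except robot.IKError as e: print(e)
q0=robot.observe()["joints"]; st(); print(np.round(q0,2))
T=np.array([-0.2,0.2,0,1.6,0,1.34,-0.1]) 
for s in np.linspace(0.1,1,10):
    robot.goto_joints(list(q0+s*(T-q0))); o=robot.observe()
    z=Ro.from_rotvec(o["tcp_rot"]).as_matrix()[:,2]
    print(round(s,1),np.round(o["tcp_pos"]),np.round(z,2))
    if o["tcp_pos"][2]<230: print("STOP"); break
st()
E
```

```text
t 75.8 tcp [440.1 118.7 399.5] w 49.0 gf 0.0 F [-0.4 -1.2  0.7]
[-1.35 -0.11  0.95  1.84  0.09  1.37 -2.16]
0.1 [451. 115. 406.] [ 0.02 -0.01 -1.  ]
0.2 [462. 114. 411.] [ 0.03 -0.03 -1.  ]
0.3 [473. 112. 413.] [ 0.04 -0.04 -1.  ]
0.4 [485. 109. 412.] [ 0.05 -0.05 -1.  ]
0.5 [497. 107. 410.] [ 0.05 -0.05 -1.  ]
0.6 [509. 103. 406.] [ 0.04 -0.06 -1.  ]
0.7 [522.  98. 400.] [ 0.03 -0.05 -1.  ]
0.8 [534.  93. 393.] [ 0.02 -0.04 -1.  ]
0.9 [547.  87. 386.] [ 0.01 -0.02 -1.  ]
1.0 [559.  79. 379.] [ 0. -0. -1.]
 t 79.0 tcp [559.   79.2 379.2] w 48.7 gf 0.0 F [-0.5 -0.9 -0.3]
```

```bash
python3 - <<'E'
from h import *
L=lid_pt(1.735); q=[L[0],L[1],350]; r=rv(CY,q)
robot.movep(q,r); print(np.round(robot.observe()["joints"],2)); grip(0.65,20)
robot.servo_line(list(L),feed=100); st("at lip")
grip(0.0,20); o=st("pinched")
if abs(o["grip_width"]*92-26)<3:
    ok=arc(lid_pt,np.append(np.linspace(1.6,0.15,9),[0.05,0.0,-0.012]),110); o=st("closed?"); print(ok,"want",lid_pt(0))
snap("top"); a=snap("side","side7.png"); print(pin("lid_grip","side"),pin("lid_grip","top"))
E
```

```text
[ 0.1   0.47  0.43  1.33 -0.2   1.38 -1.22]
at lip t 81.8 tcp [ 632.4 -289.9  262.5] w 59.7 gf 0.0 F [-0.2  0.2  0.2]
pinched t 82.4 tcp [ 631.7 -291.7  261.8] w 25.8 gf 20.0 F [ 0.7 -5.1  0.1]
closed? t 87.1 tcp [ 421.9 -253.9   90.9] w 26.0 gf 20.0 F [-2.6 -4.  10.3]
True want [ 421.00287759 -252.9532218    92.        ]
[(array([ 424.8, -251.1,  108.9]), 0.59)] [(array([ 421.5, -255.8,  115.3]), 0.82)]
```

View pics/side7.png

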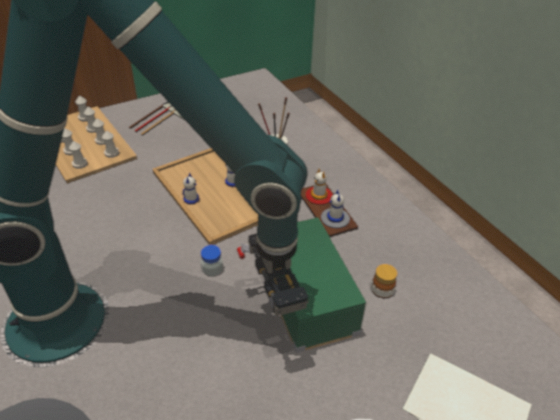

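The lid is down on the walls, with a 10 N seating reaction. The hasp's red bar is still forward at (242,253). Next I swing it back.

```bash
python3 - <<'E'
from h import *
o=robot.observe(); p=o["tcp_pos"]
grip(0.6); robot.servo_line([p[0],p[1],200],feed=120)
h=hasp_pt(2.6,5); robot.servo_line([h[0],h[1],200],feed=200); grip(0.65,15)
robot.servo_line(list(h),feed=80); grip(0.0,15); o=st("hasp pinched")
if abs(o["grip_width"]*92-28)<3:
    ok=arc(lambda th:hasp_pt(th,5),np.append(np.linspace(2.4,0.2,10),[0.08,0.0,-0.05]),90); o=st("hasp down"); print(ok,hasp_pt(0,5))
    p=o["tcp_pos"]; grip(0.65); robot.servo_line([p[0],p[1],220],feed=120)
    robot.servo_line([430,-20,300],feed=200); st()
snap("top"); a=snap("side","side8.png")
for n in ("hasp_grip","lid_grip","blue1","gold1"): print(n,pin(n,"side"),pin(n,"top"))
print(hasp_pt(0,19),lid_pt(0,24,19))
u=proj("side",cw(case,(-40,0,117))).astype(int)
cv2.imwrite("pics/side8c.png",cv2.resize(cv2.cvtColor(a[u[1]-75:u[1]+75,u[0]-100:u[0]+100],cv2.COLOR_RGB2BGR),None,fx=4,fy=4))
E
```

```text
hasp pinched t 91.9 tcp [ 407.  -119.1  116.9] w 27.8 gf 15.0 F [-0.4 -1.8  1.5]
hasp down t 95.8 tcp [ 528.8 -140.9  120.2] w 27.5 gf 15.0 F [ 2.  -6.1  2.7]
True [ 526.97313632 -139.39572859  123.        ]
 t 98.5 tcp [430.1 -20.7 299.5] w 59.8 gf 0.0 F [-0.3  0.3  0.2]
hasp_grip [(array([ 527.3, -142.2,  136.8]), 0.58)] [(array([ 525.2, -142. ,  136.4]), 0.66)]
lid_grip [(array([ 426.8, -253.1,  109.5]), 0.66)] [(array([ 425.2, -255.7,  115. ]), 0.72)]
blue1 [(array([425.3, 236.4,   5.4]), 0.77), (array([557.5, 251.8,   6.3]), 0.58)] [(array([555. , 251.4,  10.9]), 0.82), (array([422.5, 235.7,  12. ]), 0.57)]
gold1 [(array([742. ,  80. ,  12.1]), 0.52), (array([ 426. , -250.8,  111.7]), 0.23)] [(array([ 536.3, -202. ,    2.1]), 0.49)]
[ 526.97313632 -139.39572859  137.        ] [ 425.92929129 -253.80788433  111.        ]
```

View pics/side8c.png

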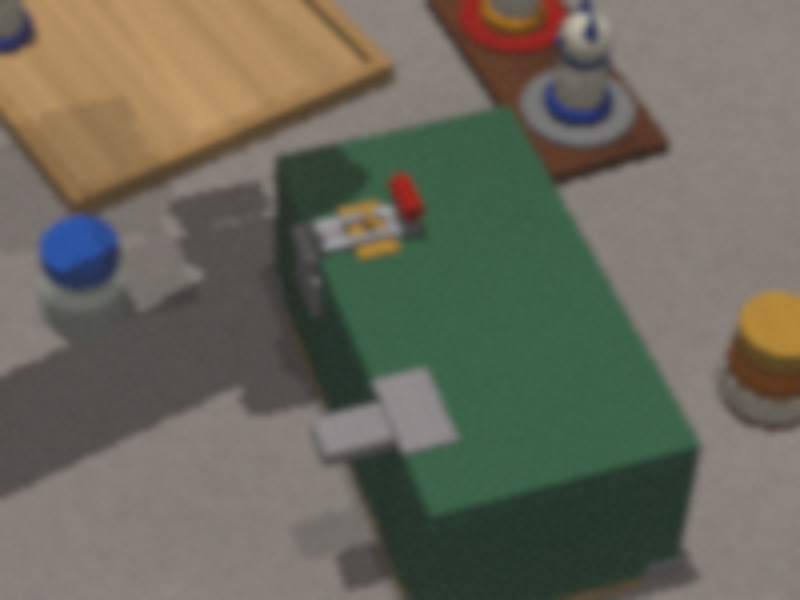

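View pics/side8.png

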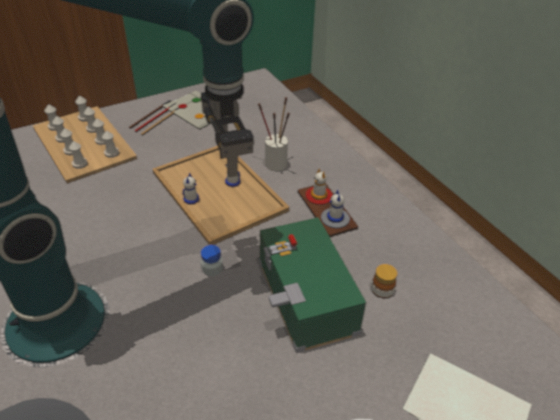

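```bash
python3 - <<'E'
import cv2,numpy as np
from h import proj,cw,case
for a,b in (("side1","side8"),):
    for f in (a,b):
        im=cv2.imread(f"pics/{f}.png"); u=proj("side",cw(case,(-19,60,137))).astype(int)
        w=im[u[1]-18:u[1]+18,u[0]-18:u[0]+18].astype(float); red=np.clip(w[...,2]-np.maximum(w[...,1],w[...,0])-40,0,None)
        ys,xs=np.mgrid[:36,:36]; print(f,(xs*red).sum()/red.sum(),(ys*red).sum()/red.sum(),red.sum())
        # lip
        u=proj("side",cw(case,(-99,-70,111))).astype(int)
        g=im[u[1]-25:u[1]+25,u[0]-25:u[0]+25]; np.save(f+".npy",g)
A,B=np.load("side1.npy"),np.load("side8.npy")
m=[np.array([g[...,k].astype(np.float32) for k in range(3)]).mean(0) for g in (A,B)]
print(cv2.phaseCorrelate(m[0],m[1],cv2.createHanningWindow((50,50),cv2.CV_32F)))
E
```

```text
side1 18.45635593220339 17.11186440677966 2360.0
side8 18.945833333333333 18.097348484848485 2640.0
((0.2710782845854993, 0.04933292019580904), 0.830413684463501)
```

The lid lip matches its initial closed position, and the hasp bar sits at or slightly below its initial position. Handing in.

```bash
python3 -c "
from h import *
st(); print(robot.job_done())"
```

```text
t 99.0 tcp [430.  -20.1 299.9] w 59.8 gf 0.0 F [ 0.2 -0.7  0.3]
the job is handed in; nothing more can be done
None
```

The job is handed in at 99 s: all three gold cats stand in the case, both blue cats remain on the tray, and the lid is shut with the hasp flat over the catch.

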